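# Test-wind a clock movement on the bench

## Task

The clock movement in the bench stand has been let down and its click is thrown back off the ratchet wheel. Tip the click over so that it drops into the teeth, then wind the mainspring for a test run: turn the key clockwise by a turn and a half (it takes several part turns), stopping short of two full turns, and leave the click holding the spring. Do not disturb the oil bottle, the dish and the tweezers round the stand.

Things in the scene. Friction and masses are not known exactly. Their poses are not given: they have to be found in the camera images.
- clock_stand: Brass clock movement upright in a wooden bench stand fixed to the bench; key side towards the robot. Origin on the bench under the middle; x from the key to the back, y left as seen facing the key, z up. Base board 150 mm wide (y), x -50 to 70 mm, top z 16 mm. Wheel and key turn as one about an axis parallel to x at y 0, z 78 mm.
- front_plate (a point): Middle of the front plate's top edge, on its front face: x -20 mm, y 0, z 124 mm in the stand's frame. Plates are 104 mm wide (y), z 32 to 124 mm, and reach back to x +29 mm. In front of it lie the steel ratchet wheel (43 mm across, 18 saw teeth, centred on the key's axis) and the click, both within 13 mm of the plate except the click's pin.
- key_hub (a point): Fixed point on the key's axis in the middle of its wings: x -71 mm, z 78 mm in the stand's frame, axes as the stand's. Two opposite flat steel wings, round lobes 26 mm across, 4 mm thick, faces containing the axis; each reaches 31 mm from the axis and spans x -58 to -84 mm of the stand. Pipe 13 mm thick. The click's pin, next behind the wings, ends 11 mm from them.
- winding_key (a joint): Key turn, rad; grows clockwise seen facing it (upper wing goes right, to stand -y). 0 = spring slack. One wing leans q - 0.65 right of upright, the other is opposite. Starts -0.35 to 0.5. Spring pulls back 0.013 N m/rad (+0.012 friction): without the click it spins back; with it, it drops back to the last 0.349 n - 0.03 (tooth n, caught 0.05 above that). 9.4 = a turn and a half; good: 8.2 to 13.1.
- click (a joint): Turn of the click (gravity pawl), rad. 0 = nose lying in the ratchet wheel (up to 0.2 as a tooth passes under it); 2.6 = thrown back to the left on its stop, as it starts (2.4 to 2.6). It is upright at 2.03 and falls to the side it leans to: pushed right past upright, it drops into the wheel by itself.
- click_pivot (a point): Pivot of the click, fixed: 33 mm left of and 35 mm above the key's axis, close to the front plate.
- click_pin (a point): Middle of the click's brass finger pin, 20 mm from the pivot: 8.4 mm thick, 12 mm long along stand x, 15 to 27 mm in front of the plate; its free end points to the robot. Thrown back it stands 44 mm left of and 52 mm above the key's axis, just higher than the plates; in the wheel it lies 15 mm left of and 26 mm above the axis.
- oil_bottle: White squeeze bottle with a pointed spout, 26 mm across, 56 mm high, standing loose to the left of the stand; origin under its middle. Leave alone.
- parts_dish: White porcelain dish, 56 mm across, 24 mm high, standing loose to the right of the stand; origin under its middle. Leave alone.
- fine_tweezers: Steel tweezers 120 mm long (along its y), 12 mm wide, 6 mm high, lying loose in front of the stand on the right; origin under its middle. Leave alone.

How it is judged:
On the way, in this order (a step that is already met when the one before it is completed fails the run):
1. the click has dropped into the ratchet wheel, before the spring is wound (value of joint click below 0.3 rad and value of joint winding_key below 3 rad), for 0.2 s.
2. the key has been wound by about a turn and a half (value of joint winding_key above 8.2 rad), for 0.2 s.
At the end, for the whole second after the job is handed in: The key stands still at 8.2 to 13.1 rad, held by the click, which lies in the ratchet wheel (click below 0.3 rad); the key was never past 13.1 rad; oil bottle, dish and tweezers are within 30 mm of where they stood (value of joint winding_key between 8.2 and 13.1 rad and value of joint click below 0.3 rad and velocity of joint winding_key between -0.1 and 0.1 rad/s); the robot touches nothing.
It fails at once if the spring is wound past two full turns (value of joint winding_key above 13.1 rad).
It fails at once if the oil bottle, the parts dish or the tweezers are moved by more than 30 mm (distance of any of oil_bottle, parts_dish, fine_tweezers from where it was at the start of the episode above 0.03 m).
It also fails if it takes over 48 s, if anything falls off the work surface, if the arm or the gripper's body presses on something with over 40 N, if the wrist force passes 120 N, or if a joint passes its speed limit or range.

## Robot

A 6-joint arm with a two-finger parallel gripper is mounted at the origin on a cart in front of the work surface, level with it; the furniture and walls round the work are solid. World frame = base frame: x ahead of the robot, y to its left, z up, the work surface at z = 0. Lengths are in m, angles in rad, forces in N, time in s.
With the tool pointing down it reaches from about 0.2 to 0.875 m from the base axis. Payload 3.4 kg.
Tool frame: the origin (TCP) lies midway between the tips of the shut fingers; the grasp point (between the pads) lies 19 mm behind it; z points along the fingers, y is the direction in which the jaws open and shut (so a half turn about z gives the same grasp; the last joint's range is limited). The gripper opens to 94 mm and grips with 3 to 60 N. Pads are 16 mm wide; open, the fingers measure 119 mm over their backs; the gripper's body (75 mm by 177 mm) begins 78 mm behind the grasp point.
Start: joints at [-1.338, 0.276, 1.505, -0, 1.361, -0.121], TCP at [0.199, -0.539, 0.205] pointing down, gripper open.
Joint ranges: [-2.89, 2.89], [-0.75, 2.08], [0.22, 2.7], [-1.18, 4.32], [0.11, 2.71], [-2.7, 2.7]. Speed limits (rad/s): [2.57, 2.57, 3.14, 3.14, 3.14, 3.14].

## Interface

Orientations are given as a rotation vector (axis times angle).
In Python, from workcell import get_obs, vision, manip gives the robot as it stands.
- The arm moves only by the tool move_arm, never from a script. Its argument "moves" is a list of rows, each a list of 7 numbers: the shift along the tool's x, y, z in units of 30 mm (1.0 is 30 mm), then the turn, a rotation vector about the tool's x, y, z in rad, then the opening in per cent of the stroke, from 0 (shut) to 100 (fully open). A call has 1 to 10 rows; each row is the pose to reach, as a shift and turn from the pose commanded when the call began, along the tool's axes at that moment; what a row does not reach only later rows make up. A row lasts 1/8 s, in which the tool goes at most 62.5 mm and 10.7 degrees, less where a joint would pass 70% of its speed; a pose out of reach is approached as far as the arm can. A call with a gripper value outside its range is refused whole. The fingers move at their own pace and stop on an object; the grip force is fixed at half the most. Time passes only in rows, so rows that repeat a pose let the fingers close. It gives the time, the measured TCP pose, the force and the opening at its end, in the units of the state.
- get_obs(): the state, without advancing time (a new reading comes with each control period).
- vision.camera(name): name is "side" or "top" or "wrist"; returns the picture (480x640x3 uint8, blue, green, red); there is no depth.
- vision.camera_params(name): a dict with "camera_matrix" (3x3 intrinsics, pixels), "rvec" (rotation vector, rad) and "tvec" (3), from world to camera coordinates, as OpenCV has them; the wrist camera has in their place "T_tool_cam" (4x4, takes a point from camera to tool coordinates, whose origin is the TCP and whose axes are the flange's). Camera axes: x right, y down, z forward; pixel columns grow to the right and rows downward; lengths in m; the calibration is good to about 2 mm. The wrist camera is an equidistant fisheye: a pixel r from the principal point sees the ray r / f radians off the axis. A picture is of the moment at which its call begins: read the wrist's pose just before it. camera_params takes no time and is no camera call.
- manip.sign_off(): hands the job in, once; it reports no verdict.
The state is a dict: "t": time; "q": joint angles; "joint_velocities": joint speeds; "joint_efforts": joint torques, N m; "position": TCP position; "orientation": TCP orientation; "contact_force": force on the tool from outside, world axes, zero at the start; "moment": the same for the moment, N m; "finger_gap": finger opening in m.
Only numpy, scipy, OpenCV 4.12 (cv2) and the standard library are available. Lean on these libraries where they do the work, as an engineer would, in place of code of your own. Each camera call takes 0.05 s, during which the arm holds its last target.

## Working session

There is one attempt and no reset: what is moved stays moved. The work goes in short steps, Python scripts to look and compute and a tool call to move; the robot and the scene stay as the last step left them, time stands still between calls to the robot, and variables do not carry over. Pictures are saved under pics/ and viewed, and the job is handed in when it is done.

Besides the shell and the picture viewer there is one more tool, called after "Emit:" by a JSON object that holds its "method" and its "body", one argument or row to a line. move_arm: Moves the arm, as the interface text tells. Its arguments: {"type":"object","properties":{"moves":{"type":"array"}},"required":["moves"]}

```bash
ls; mkdir -p pics; python3 - <<'E'
from workcell import get_obs, vision
import cv2
o=get_obs();print(o)
for n in ["side","top","wrist"]:
    cv2.imwrite(f"pics/{n}0.png",vision.camera(n)); print(n,vision.camera_params(n))
E
```

```text
pics
{'t': 0.0, 'q': array([-1.33798920e+00,  2.76588536e-01,  1.50611496e+00, -4.39597163e-06,
        1.36070323e+00, -1.21000183e-01]), 'joint_velocities': array([ 0.00057152,  0.00162721,  0.00119804,  0.00178171, -0.00055895,
        0.00017282]), 'joint_efforts': array([ 2.04338794e-03, -4.04574251e+01, -2.37222040e+01,  7.01784412e-02,
        3.44952126e-02, -1.15725925e-04]), 'position': array([ 0.19908254, -0.5388305 ,  0.20461568]), 'orientation': array([-3.09077981e+00, -5.52547729e-01,  1.65861795e-04]), 'contact_force': array([0.3934107 , 0.31892758, 0.2723282 ]), 'moment': array([0.01060125, 0.00372307, 0.03218915]), 'finger_gap': 0.09406054192896189}
side {'camera_matrix': array([[567.48470176,   0.        , 316.08908683],
       [  0.        , 567.48470176, 248.02645988],
       [  0.        ,   0.        ,   1.        ]]), 'rvec': array([2.09644117, 0.00265605, 0.01555494]), 'tvec': array([-0.5595431 ,  0.08138263,  0.93577485])}
top {'camera_matrix': array([[576.90214913,   0.        , 315.2314506 ],
       [  0.        , 576.90214913, 241.96903724],
       [  0.        ,   0.        ,   1.        ]]), 'rvec': array([ 2.09505004, -2.14935283,  0.11312711]), 'tvec': array([0.02875658, 0.56168994, 0.86281852])}
wrist {'camera_matrix': array([[371.64829954,   0.        , 314.79958434],
       [  0.        , 371.64829954, 245.50743543],
       [  0.        ,   0.        ,   1.        ]]), 'T_tool_cam': array([[-3.86013732e-04, -9.73584351e-01, -2.28327316e-01,
         6.51787864e-02],
       [ 9.99999742e-01, -2.37536631e-04, -6.77762471e-04,
         2.90918248e-04],
       [ 6.05622834e-04, -2.28327518e-01,  9.73584191e-01,
        -1.78847827e-01],
       [ 0.00000000e+00,  0.00000000e+00,  0.00000000e+00,
         1.00000000e+00]])}
```

View pics/side0.png

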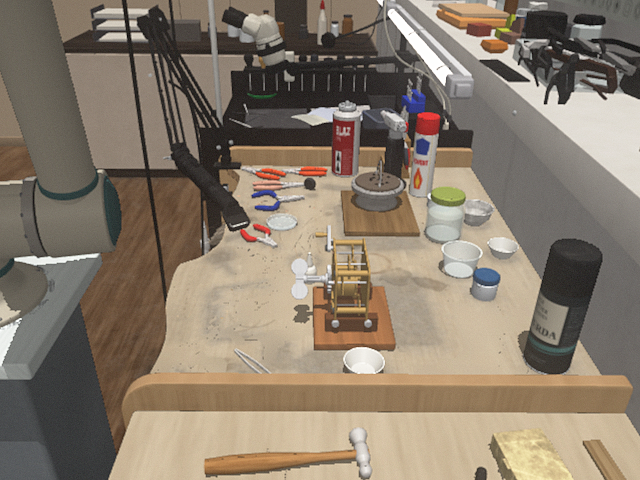

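View pics/top0.png

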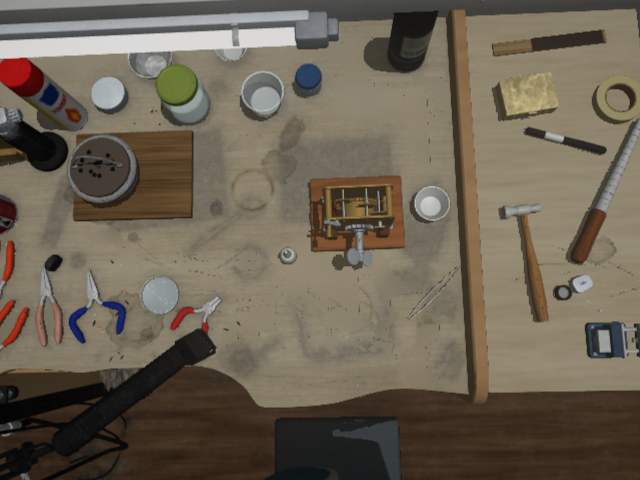

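View pics/wrist0.png

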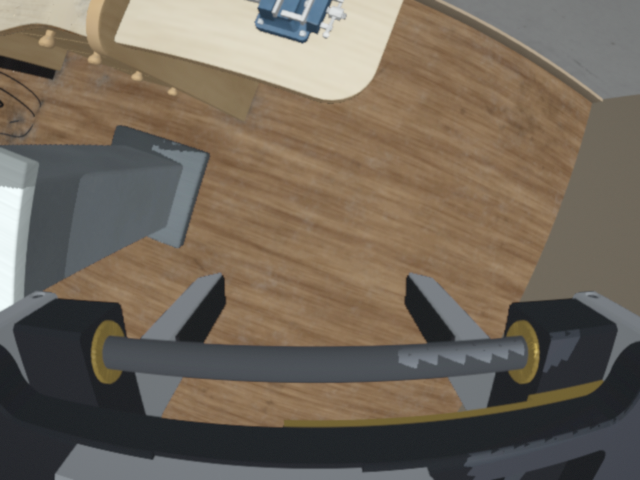

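```bash
python3 - <<'E'
import cv2
t=cv2.imread("pics/top0.png");s=cv2.imread("pics/side0.png")
cv2.imwrite("pics/topc.png",cv2.resize(t[165:285,260:420],None,fx=5,fy=5,interpolation=cv2.INTER_CUBIC))
cv2.imwrite("pics/sidec.png",cv2.resize(s[220:360,270:430],None,fx=5,fy=4.2857,interpolation=cv2.INTER_CUBIC))
E
```

```text
(no output)
```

View pics/topc.png

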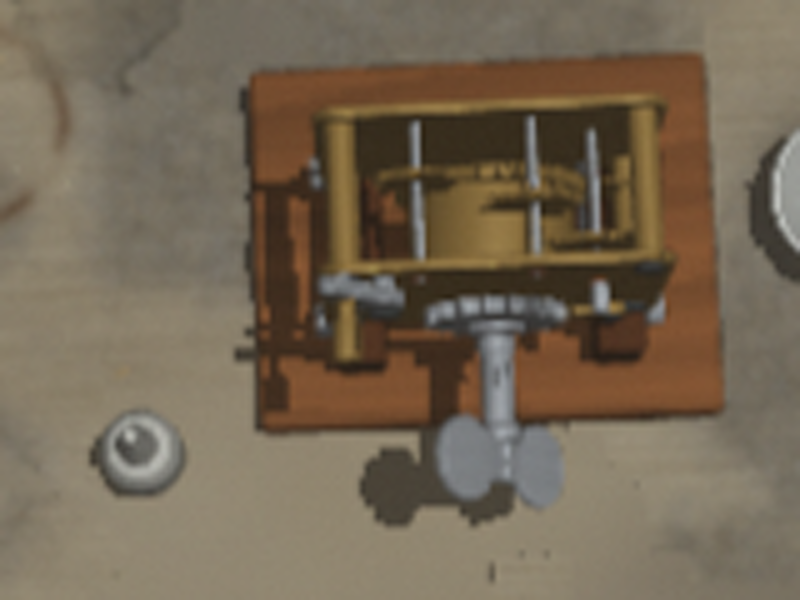

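View pics/sidec.png

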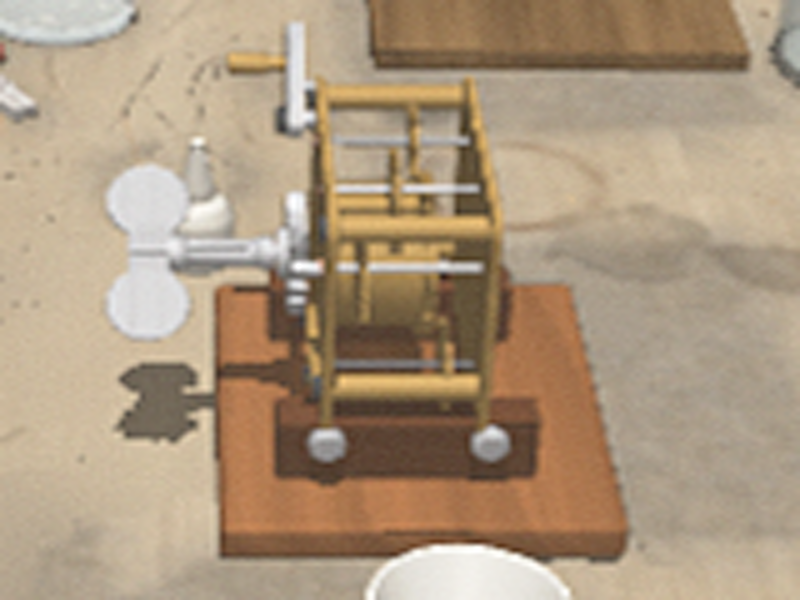

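```bash
cat >h.py <<'E'
import numpy as np,cv2
from workcell import get_obs, vision
from scipy.optimize import least_squares
from scipy.spatial.transform import Rotation as R
def proj(n,P):
    c=vision.camera_params(n)
    return cv2.projectPoints(np.array(P,float).reshape(-1,1,3),c["rvec"],c["tvec"],c["camera_matrix"],None)[0].reshape(-1,2)
def ray(n,uv,z):
    c=vision.camera_params(n);Rm=cv2.Rodrigues(c["rvec"])[0];C=-Rm.T@c["tvec"]
    d=Rm.T@np.linalg.inv(c["camera_matrix"])@np.array([uv[0],uv[1],1.]);return C+d*(z-C[2])/d[2]
def st2w(p,P):
    x,y,a=p[:3];P=np.atleast_2d(P);c,s=np.cos(a),np.sin(a)
    return np.c_[x+c*P[:,0]-s*P[:,1],y+s*P[:,0]+c*P[:,1],P[:,2]]
E
python3 - <<'E'
from h import *
T=lambda a:np.array(a)/5+[260,165]
S=lambda a:np.array(a)/[5,4.2857]+[270,220]
B=np.array([[70,75,16],[70,-75,16],[-50,-75,16],[-50,75,16]])/1e3
Pt=np.array([[-20,52,124],[-20,-52,124],[29,52,124],[29,-52,124]])/1e3
tb=T([[252,73],[701,57],[722,410],[262,428]]); tp=T([[318,275],[673,262],[318,110],[665,97]])
sb=S([[568,287],[627,530],[221,530],[219,287]])
for use in ("top","side","both"):
    def f(p):
        r=[]
        if use!="side": r.append((proj("top",st2w(p,B))-tb).ravel()); r.append((proj("top",st2w(p,Pt))-tp).ravel())
        if use!="top": r.append((proj("side",st2w(p,B))-sb).ravel())
        return np.concatenate(r)
    r=least_squares(f,[0.5,0,0],loss="soft_l1");print(use,r.x,np.abs(r.fun).max(),np.round(r.fun,1))
p=r.x;print("hub",st2w(p,[-.071,0,.078]),"plate",st2w(p,[-.02,0,.124]),"pin", st2w(p,[-.041,.044,.130]))
print(proj("top",st2w(p,[-.071,0,.078])),proj("side",st2w(p,[-.071,0,.078])),proj("side",st2w(p,[-.041,.044,.130])))
E
```

```text
top [ 0.60161975 -0.05281208  0.0063301 ] 1.638283278434642 [-0.9 -0.5  0.9 -0.9  0.5  1.2 -0.9  0.8 -0.6  0.1  1.2  0.  -1.6 -0.2
  1.1 -0.4]
side [ 0.60443018 -0.05691564  0.00757282] 1.092346364927721 [ 0.8 -0.8  1.   0.5 -0.7  0.4 -1.1 -1.1]
both [ 0.60247593 -0.05368155  0.00726826] 2.218218305737878 [-0.4 -0.9  1.4 -1.5  1.1  0.6 -0.3  0.3 -0.  -0.5  1.8 -0.6 -1.1 -0.7
  1.6 -1.  -0.6 -1.9 -0.6 -0.9 -2.1 -1.1 -2.2 -2.2]
hub [[ 0.53147781 -0.0541976   0.078     ]] plate [[ 0.58247646 -0.05382692  0.124     ]] pin [[ 0.56115722 -0.00998071  0.13      ]]
[[360.35493448 257.459079  ]] [[298.22952618 278.24721169]] [[318.18384548 234.04066054]]
```

```bash
cat >>h.py <<'E'
def Rt(e,yaw=0.0):
    e=np.radians(e);c,s=np.cos(e),np.sin(e)
    return R.from_matrix(np.array([[s,0,c],[0,-1,0],[c,0,-s]])) if yaw==0 else R.from_euler('z',yaw)*R.from_matrix(np.array([[s,0,c],[0,-1,0],[c,0,-s]]))
def rel(p0,R0,p,Rr):
    d=R0.inv().apply(np.array(p)-p0)/.03; w=(R0.inv()*Rr).as_rotvec()
    return np.round(np.r_[d,w],3)
def cur():
    o=get_obs();return o["position"],R.from_rotvec(o["orientation"]),o
E
python3 - <<'E'
from h import *
p,r,o=cur()
print(rel(p,r,[.3,-.35,.26],Rt(65)).tolist())
for e in (45,): print(rel(p,r,[.46,0,.26],Rt(e)).tolist())
E
```

```text
[5.337, -4.746, -1.832, -0.079, 0.432, 0.348]
[14.382, -13.843, -1.818, -0.14, 0.777, 0.335]
```

Emit:
{"method": "move_arm", "body": {
  "moves": [
    [2.5,-2.4,-1.8,-0.04,0.2,0.17,0],
    [5.3,-4.8,-1.8,-0.08,0.43,0.35,0],
    [9,-8.5,-1.8,-0.1,0.6,0.34,0],
    [12,-11.5,-1.8,-0.14,0.78,0.335,0],
    [14.4,-13.8,-1.8,-0.14,0.78,0.335,0],
    [14.4,-13.8,-1.8,-0.14,0.78,0.335,0],
    [14.4,-13.8,-1.8,-0.14,0.78,0.335,0],
    [14.4,-13.8,-1.8,-0.14,0.78,0.335,0],
    [14.4,-13.8,-1.8,-0.14,0.78,0.335,0],
    [14.4,-13.8,-1.8,-0.14,0.78,0.335,0]
  ]
}}

```text
t: 1.4
position: [0.4411, -0.0406, 0.253]
orientation: [2.908, -0.005, 1.18]
contact_force: [0.7, -0.3, -0.8]
finger_gap: 0.0007
```

```bash
python3 - <<'E'
from h import *
p,r,o=cur()
print(o["t"],p,r.as_matrix().round(3),o["q"].round(3),o["joint_velocities"].round(2))
for n in ["side","wrist"]:
    cv2.imwrite(f"pics/{n}1.png",vision.camera(n))
E
```

```text
1.4 [ 0.44111711 -0.04063692  0.25301449] [[ 0.717 -0.004  0.697]
 [-0.002 -1.    -0.004]
 [ 0.697  0.002 -0.717]] [-0.638 -0.356  2.258  0.693  0.699  0.519] [ 1.8   0.09 -0.05 -0.77 -1.18  1.82]
```

View pics/side1.png

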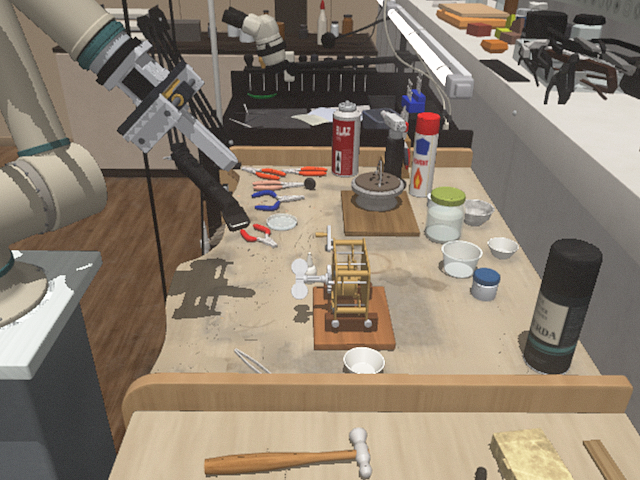

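View pics/wrist1.png

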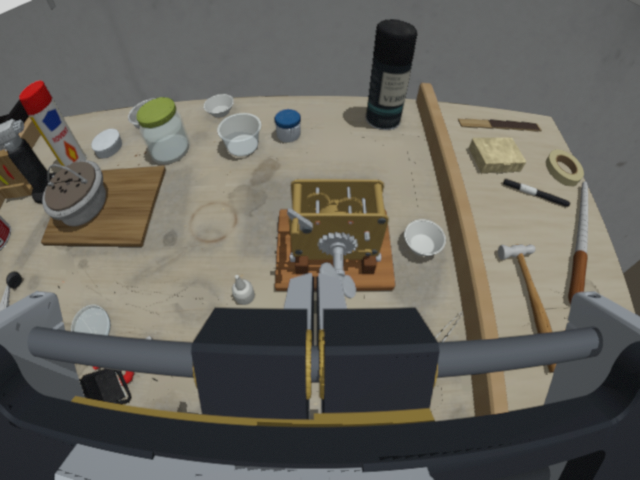

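```bash
python3 - <<'E'
from h import *
p,r,o=cur()
print(rel(p,r,[.52,.03,.20],Rt(45)).tolist())
E
```

```text
[0.694, -2.086, 3.099, -0.009, 0.016, 0.01]
```

Emit:
{"method": "move_arm", "body": {
  "moves": [
    [0.4,-1.2,1.6,0,0.02,0.01,0],
    [0.7,-2.1,3.1,-0.01,0.02,0.01,0],
    [0.7,-2.1,3.1,-0.01,0.02,0.01,0],
    [0.7,-2.1,3.1,-0.01,0.02,0.01,0],
    [0.7,-2.1,3.1,-0.01,0.02,0.01,0]
  ]
}}

```text
t: 2.12
position: [0.5212, 0.0177, 0.2013]
orientation: [2.89, -0.033, 1.206]
contact_force: [-0.1, 0.4, 0.1]
finger_gap: 0.0008
```

```bash
python3 - <<'E'
from h import *
cv2.imwrite(f"pics/wrist2.png",vision.camera("wrist"))
p,r,o=cur()
print(o["t"],p,r.as_matrix().round(3),o["q"].round(3),o["joint_velocities"].round(2))
for t in ([.562,.024,.150],[.562,.024,.126],[.562,-.013,.126]): print(rel(p,r,t,Rt(45)).tolist())
E
```

```text
2.175 [0.52119326 0.01752759 0.20153138] [[ 0.703 -0.024  0.711]
 [-0.016 -1.    -0.018]
 [ 0.711  0.001 -0.703]] [-0.187 -0.128  2.292  0.544  0.224  0.922] [ 0.   -0.01  0.   -0.   -0.    0.  ]
[-0.27, -0.25, 2.171, 0.018, -0.006, -0.016]
[-0.839, -0.251, 2.733, 0.018, -0.006, -0.016]
[-0.82, 0.982, 2.755, 0.018, -0.006, -0.016]
```

View pics/wrist2.png

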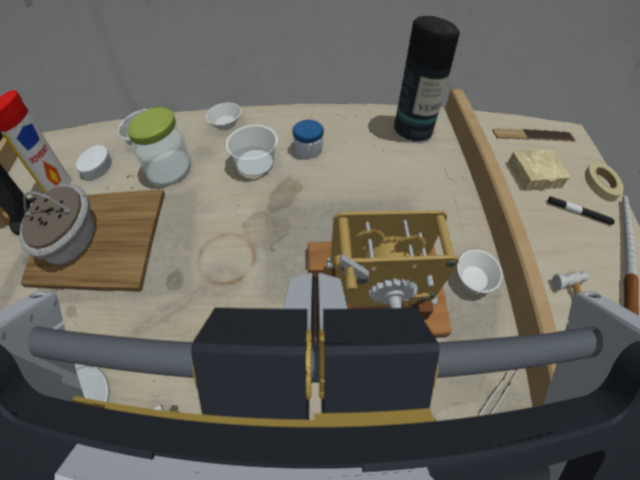

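```bash
cat >>h.py <<'E'
def fk(q,k):
    h,a,L1,eo,L2,d=k
    r=R.from_euler('z',q[0])*R.from_euler('y',q[1])
    p=R.from_euler('z',q[0]).apply([a,0,0])+[0,0,h]+r.apply([0,0,L1])
    r=r*R.from_euler('y',q[2]); p=p+r.apply([eo,0,L2])
    r=r*R.from_euler('z',q[3])*R.from_euler('y',q[4])*R.from_euler('z',q[5])
    return p+r.apply([0,0,d]),r
E
python3 - <<'E'
from h import *
D=[([-1.338,.27659,1.50611,0,1.3607,-.121],[.19908,-.53883,.20462],[-3.09078,-.55255,0]),
([-0.638,-0.356,2.258,0.693,0.699,0.519],[.44112,-.04064,.25301],[2.908,-.005,1.18]),
([-0.187,-0.128,2.292,0.544,0.224,0.922],[.52119,.01753,.20153],[2.89,-.033,1.206])]
for s in (1,-1):
  for s6 in (1,-1):
    def f(k):
        return np.concatenate([fk(np.array(q)*[1,1,1,s,1,s6],k)[0]-p for q,p,_ in D])
    r=least_squares(f,[.3,0,.4,0,.4,.3]);print(s,s6,r.x.round(4),r.fun.round(4))
    for q,p,w in D: print((fk(np.array(q)*[1,1,1,s,1,s6],r.x)[1].as_matrix()[:,1]).round(3),R.from_rotvec(w).as_matrix()[:,1].round(3))
E
```

```text
1 1 [ 0.3559 -0.2124  0.7666  0.1958  0.6308  0.5768] [-0.0673 -0.0171 -0.0121  0.0037  0.006   0.0176 -0.0094 -0.0469 -0.0055]
[0.938 0.346 0.   ] [ 0.346 -0.938 -0.002]
[ 0.717 -0.002  0.697] [-0.004 -1.     0.002]
[ 0.702 -0.016  0.712] [-0.023 -1.     0.001]
1 -1 [ 0.3559 -0.2124  0.7666  0.1958  0.6308  0.5768] [-0.0673 -0.0171 -0.0121  0.0037  0.006   0.0176 -0.0094 -0.0469 -0.0055]
[ 0.994  0.112 -0.   ] [ 0.346 -0.938 -0.002]
[0.368 0.86  0.352] [-0.004 -1.     0.002]
[-0.167  0.967 -0.193] [-0.023 -1.     0.001]
-1 1 [-0.9355  1.0363 -0.037  -0.6004 -0.6023 -0.521 ] [-0.0688 -0.0105  0.059  -0.007  -0.0146 -0.0859 -0.0075 -0.0538  0.0269]
[0.938 0.346 0.   ] [ 0.346 -0.938 -0.002]
[ 0.716  0.603 -0.352] [-0.004 -1.     0.002]
[0.508 0.839 0.193] [-0.023 -1.     0.001]
-1 -1 [-0.9355  1.0363 -0.037  -0.6004 -0.6023 -0.521 ] [-0.0688 -0.0105  0.059  -0.007  -0.0146 -0.0859 -0.0075 -0.0538  0.0269]
[ 0.994  0.112 -0.   ] [ 0.346 -0.938 -0.002]
[-0.21   0.686 -0.697] [-0.004 -1.     0.002]
[-0.66   0.242 -0.712] [-0.023 -1.     0.001]
```

```bash
python3 - <<'E'
from h import *
p,r,o=cur()
for t in ([.562,.024,.160],[.562,.024,.126],[.562,-.013,.126]): print(rel(p,r,t,Rt(60)).tolist())
E
```

```text
[-0.033, -0.25, 1.936, 0.016, -0.268, -0.018]
[-0.839, -0.251, 2.733, 0.016, -0.268, -0.018]
[-0.82, 0.982, 2.755, 0.016, -0.268, -0.018]
```

Emit:
{"method": "move_arm", "body": {
  "moves": [
    [0,-0.25,1.0,0.01,-0.13,-0.02,0],
    [-0.1,-0.25,1.87,0.016,-0.268,-0.02,0],
    [-0.5,-0.25,2.2,0.016,-0.268,-0.02,0],
    [-0.9,-0.25,2.66,0.016,-0.268,-0.02,0],
    [-0.9,-0.25,2.66,0.016,-0.268,-0.02,0],
    [-0.9,-0.25,2.66,0.016,-0.268,-0.02,0]
  ]
}}

```text
t: 2.92
position: [0.5596, 0.0255, 0.1265]
orientation: [-3.034, -0.007, -0.814]
contact_force: [0.6, -0.8, -0.3]
finger_gap: 0.0004
```

```bash
python3 - <<'E'
from h import *
cv2.imwrite(f"pics/wrist3.png",vision.camera("wrist"))
s=vision.camera("side");t=vision.camera("top")
cv2.imwrite("pics/both3.png",np.hstack([cv2.resize(s[190:330,250:390],(400,400)),cv2.resize(t[165:285,280:400],(400,400))]))
p,r,o=cur()
print(o["t"],p,r.as_matrix().round(3),o["q"].round(3),o["contact_force"].round(2))
for t in ([.559,.02,.126],[.559,-.013,.126]): print(rel(p,r,t,Rt(60)).tolist())
E
```

```text
3.075 [0.55965696 0.02651355 0.12642554] [[ 0.866  0.006  0.5  ]
 [ 0.006 -1.     0.002]
 [ 0.5    0.001 -0.866]] [-0.121  0.09   2.12   0.156  0.416  1.317] [0.25 1.22 0.35]
[-0.027, 0.217, 0.001, -0.002, -0.0, 0.006]
[-0.033, 1.317, -0.002, -0.002, -0.0, 0.006]
```

View pics/both3.png

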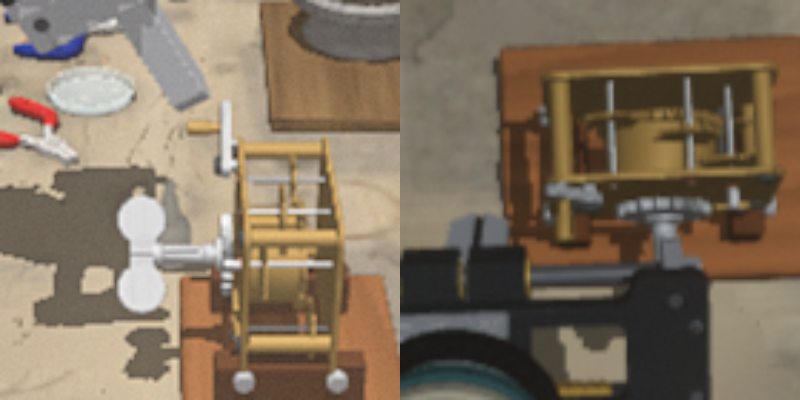

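View pics/wrist3.png

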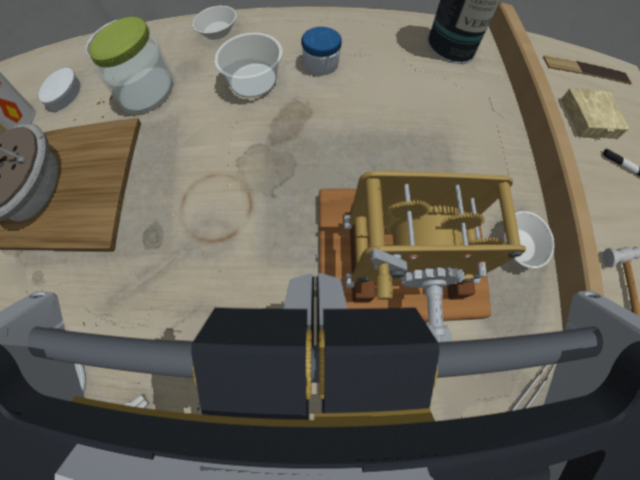

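Emit:
{"method": "move_arm", "body": {
  "moves": [
    [0,0.3,0,0,0,0,0],
    [0,0.6,0,0,0,0,0],
    [0,0.8,0,0,0,0,0],
    [0,1.0,0,0,0,0,0],
    [0,1.15,0,0,0,0,0],
    [0,1.3,0,0,0,0,0],
    [0,1.4,0,0,0,0,0],
    [0,1.4,0,0,0,0,0]
  ]
}}

```text
t: 4.08
position: [0.5593, -0.0151, 0.1247]
orientation: [-3.034, -0.01, -0.809]
contact_force: [-0.3, -0.2, -0.2]
finger_gap: 0.0004
```

```bash
python3 - <<'E'
from h import *
cv2.imwrite(f"pics/wrist4.png",vision.camera("wrist"))
s=vision.camera("side");t=vision.camera("top")
cv2.imwrite("pics/both4.png",np.hstack([cv2.resize(s[190:330,250:390],(400,400)),cv2.resize(t[165:285,280:400],(400,400))]))
p,r,o=cur()
print(o["t"],p,r.as_matrix().round(3),o["q"].round(3),o["contact_force"].round(2))
E
```

```text
4.225 [ 0.55928067 -0.01481474  0.12468033] [[ 0.867  0.007  0.498]
 [ 0.006 -1.     0.003]
 [ 0.498  0.    -0.867]] [-0.235  0.092  2.121  0.286  0.436  1.099] [-0.08  0.09 -0.45]
```

View pics/both4.png

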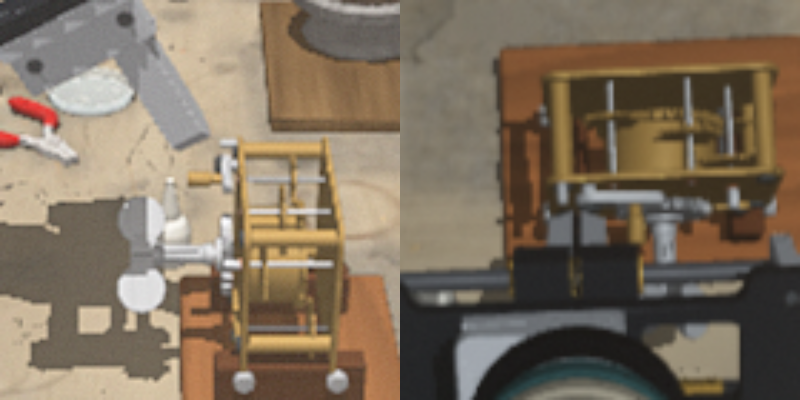

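View pics/wrist4.png

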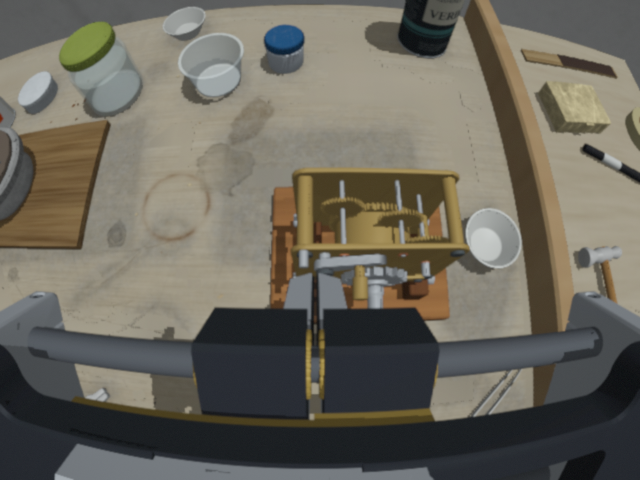

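```bash
python3 - <<'E'
from h import *
p=[.6035,-.054,.007]
for phi in np.arange(-1.0,-.1,.1):
    a=[-.071,-.018*np.sin(phi),.078+.018*np.cos(phi)];b=[-.071,.018*np.sin(phi),.078-.018*np.cos(phi)]
    print(round(phi,2),proj("top",st2w(p,[a,b])).round(1).tolist(),proj("side",st2w(p,[a,b])).round(1).tolist())
E
```

```text
-1.0 [[350.5, 256.3], [370.4, 257.2]] [[299.0, 267.5], [298.8, 289.4]]
-0.9 [[351.2, 256.2], [369.6, 257.4]] [[299.0, 267.1], [298.8, 289.8]]
-0.8 [[352.0, 256.0], [368.8, 257.5]] [[299.0, 266.8], [298.8, 290.1]]
-0.7 [[352.9, 255.9], [367.9, 257.6]] [[299.0, 266.5], [298.8, 290.3]]
-0.6 [[353.9, 255.8], [366.9, 257.8]] [[299.0, 266.4], [298.8, 290.3]]
-0.5 [[355.0, 255.6], [365.9, 257.9]] [[299.0, 266.4], [298.9, 290.3]]
-0.4 [[356.1, 255.5], [364.8, 258.0]] [[298.9, 266.6], [298.9, 290.1]]
-0.3 [[357.3, 255.4], [363.7, 258.1]] [[298.9, 266.8], [298.9, 289.8]]
-0.2 [[358.5, 255.4], [362.5, 258.1]] [[298.9, 267.2], [298.9, 289.4]]
```

```bash
cat >>h.py <<'E'
def fk2(q,k):
    h,a,L1,eo,L2,d,b,wy,wx=k
    r=R.from_euler('z',q[0])
    p=r.apply([a,b,0])+[0,0,h]
    r=r*R.from_euler('y',q[1]); p=p+r.apply([0,0,L1])
    r=r*R.from_euler('y',q[2]); p=p+r.apply([eo,0,L2])
    r=r*R.from_euler('z',q[3]); p=p+r.apply([0,wy,0])
    r=r*R.from_euler('y',q[4]); p=p+r.apply([wx,0,d])
    return p,r*R.from_euler('z',q[5])
D=[([-1.338,.27659,1.50611,0,1.3607,-.121],[.19908,-.53883,.20462]),
([-0.638,-0.356,2.258,0.693,0.699,0.519],[.44112,-.04064,.25301]),
([-0.187,-0.128,2.292,0.544,0.224,0.922],[.52119,.01753,.20153]),
([-0.121,0.09,2.12,0.156,0.416,1.317],[.55966,.02651,.12643]),
([-0.235,0.092,2.121,0.286,0.436,1.099],[.55928,-.01481,.12468])]
E
python3 - <<'E'
from h import *
def f(k): return np.concatenate([fk2(q,k)[0]-p for q,p in D]+[1e-3*(k-k0)])
k0=np.array([.3,0,.4,0,.4,.25,0,-.07,0]);
r=least_squares(f,k0);print(r.x.round(4),r.fun[:15].round(4))
np.save("k.npy",r.x)
E
```

```text
[ 0.1371 -0.0019  0.6303  0.0601  0.4219  0.3913  0.0705 -0.0011 -0.0009] [ 0.      0.      0.0001 -0.     -0.     -0.0001  0.     -0.      0.0001
 -0.0001  0.     -0.0001  0.0001 -0.     -0.    ]
```

```bash
cat >>h.py <<'E'
k=np.load("k.npy")
lo=np.array([-2.89,-.75,.22,-1.18,.11,-2.7]);hi=np.array([2.89,2.08,2.7,4.32,2.71,2.7])
Roff=R.from_euler('z',np.pi/2)
def ik(p,Rr,q0):
    def f(q):
        P,r=fk2(q,k); r=r*OFF
        return np.r_[(P-p)*10,(r.inv()*Rr).as_rotvec()]
    s=least_squares(f,np.clip(q0,lo+1e-3,hi-1e-3),bounds=(lo,hi));return s.x,np.abs(s.fun).max()
_q=np.array([-0.121,0.09,2.12,0.156,0.416,1.317])
OFF=fk2(_q,k)[1].inv()*R.from_matrix(np.array([[.866,.006,.5],[.006,-1,.002],[.5,.001,-.866]]))
YC,ZC,XH=-.0545,.078,.5325
def orb(psi,rho=.024,dx=0.0):
    s=np.radians(psi);return np.array([XH+dx,YC-rho*np.sin(s),ZC+rho*np.cos(s)])
E
python3 - <<'E'
from h import *
print(OFF.as_rotvec())
q=get_obs()["q"]
for e in (55,50,45,40,35,30,25,20):
    for psi in (-105,0,90,180):
        for dx in (-.06,0):
            best=min((ik(orb(psi,dx=dx),Rt(e),g) for g in (q,[-.25,-.1,2.3,1.5,.25,-.2],[-.25,-.1,2.5,2.6,.5,-1.2])),key=lambda t:t[1])
            print(e,psi,dx,best[0].round(2),round(best[1],4))
E
```

```text
[-3.73417097e-04 -2.42995985e-04  1.57092317e+00]
55 -105 -0.06 [-0.41  0.06  2.44  1.27  0.24 -0.03] 0.0
55 -105 0 [-0.33  0.14  2.33  1.15  0.2   0.16] 0.0
55 0 -0.06 [-0.49 -0.01  2.38  0.91  0.35  0.27] 0.0
55 0 0 [-0.4   0.08  2.28  0.84  0.3   0.42] 0.0
55 90 -0.06 [-0.58  0.06  2.41  1.16  0.35 -0.06] 0.0
55 90 0 [-0.47  0.14  2.3   1.1   0.3   0.1 ] 0.0
55 180 -0.06 [-0.49  0.11  2.46  1.52  0.28 -0.36] 0.0
55 180 0 [-0.4   0.19  2.35  1.43  0.23 -0.19] 0.0
50 -105 -0.06 [-0.46  0.08  2.52  1.91  0.31 -0.72] 0.0
50 -105 0 [-0.36  0.16  2.41  1.95  0.25 -0.67] 0.0
50 0 -0.06 [-0.55 -0.    2.46  1.39  0.35 -0.25] 0.0
50 0 0 [-0.44  0.09  2.36  1.41  0.28 -0.18] 0.0
50 90 -0.06 [-0.64  0.08  2.49  1.61  0.4  -0.57] 0.0
50 90 0 [-0.51  0.15  2.38  1.65  0.32 -0.49] 0.0
50 180 -0.06 [-0.56  0.14  2.55  2.01  0.38 -0.91] 0.0
50 180 0 [-0.44  0.21  2.43  2.05  0.31 -0.85] 0.0
45 -105 -0.06 [-0.52  0.13  2.62  2.26  0.48 -1.14] 0.0
45 -105 0 [-0.4   0.19  2.5   2.36  0.4  -1.12] 0.0
45 0 -0.06 [-0.62  0.03  2.54  1.81  0.44 -0.73] 0.0
45 0 0 [-0.48  0.11  2.44  1.94  0.36 -0.74] 0.0

[... 1699 characters left out ...]
0.36  2.7   2.41  0.99 -1.5 ] 0.0897
25 90 -0.06 [-1.01  0.32  2.7   1.93  0.91 -1.37] 0.1849
25 90 0 [-0.78  0.47  2.7   2.31  1.05 -1.57] 0.0993
25 180 -0.06 [-0.87  0.34  2.7   2.05  0.84 -1.38] 0.2483
25 180 0 [-0.68  0.49  2.7   2.42  1.02 -1.58] 0.1521
20 -105 -0.06 [-0.79  0.26  2.7   2.09  0.8  -1.3 ] 0.3222
20 -105 0 [-0.6   0.43  2.7   2.47  0.99 -1.53] 0.2225
20 0 -0.06 [-0.96  0.22  2.7   1.9   0.89 -1.26] 0.247
20 0 0 [-0.73  0.39  2.7   2.32  1.03 -1.5 ] 0.1597
20 90 -0.06 [-1.11  0.4   2.7   1.81  1.   -1.44] 0.2235
20 90 0 [-0.86  0.52  2.7   2.2   1.11 -1.6 ] 0.153
20 180 -0.06 [-1.    0.42  2.7   1.9   0.94 -1.44] 0.2862
20 180 0 [-0.76  0.54  2.7   2.29  1.08 -1.6 ] 0.2083
```

```bash
cat > sim.py <<'E'
import numpy as np
def pts(e,hy=12.5,hx=8,L=70):
    e=np.radians(e)
    tx,ty,tz=np.meshgrid(np.linspace(-hx,hx,9),np.linspace(-hy,hy,13),-np.linspace(0,L,71),indexing='ij')
    X=tx*np.sin(e)+tz*np.cos(e);Z=tx*np.cos(e)-tz*np.sin(e)
    return np.c_[X.ravel(),ty.ravel(),Z.ravel()]
def hit(P,phi):  # which wing hits: returns bool for wing at phi
    s=np.radians(phi);ur=np.array([-np.sin(s),np.cos(s)]);n=np.array([-np.cos(s),-np.sin(s)])
    r=P[:,1]*ur[0]+P[:,2]*ur[1];d=P[:,1]*n[0]+P[:,2]*n[1]
    m=(np.abs(d)<2)&((r-18)**2+(P[:,0]+71)**2<169)
    return m
def run(e,rho,xt,step=10):
    out=[]
    B=pts(e)
    for psi in range(-180,180,step):
        s=np.radians(psi);P=B+[xt,-rho*np.sin(s),rho*np.cos(s)]
        hs=[phi for phi in range(psi-120,psi+150,3) if hit(P,phi).any()]
        # pushed wing: just above highest contiguous hit
        pipe=((P[:,1]**2+P[:,2]**2<6.5**2)&(P[:,0]>-77)).any()
        if hs: 
            hi=max(hs); m=hit(P,hi); c=P[m]; rr=np.hypot(c[:,1],c[:,2]).mean()
            out.append((psi,hi-psi,min(hs)-psi,round(rr),int(pipe)))
        else: out.append((psi,None,int(pipe)))
    return out
if __name__=="__main__":
    for a in [(45,26,-72),(45,28,-74),(42,26,-70)]:
        print(a);print(run(*a,20))
E
python3 sim.py
```

```text
(45, 26, -72)
[(-180, 78, -78, 13, 0), (-160, 69, -63, 18, 0), (-140, 66, -33, 14, 1), (-120, 78, -36, 13, 0), (-100, 66, -33, 21, 0), (-80, 54, -21, 27, 0), (-60, 42, -18, 28, 0), (-40, 33, -24, 24, 0), (-20, 36, -30, 19, 0), (0, 36, -36, 24, 0), (20, 30, -36, 28, 0), (40, 24, -33, 29, 0), (60, 18, -42, 28, 0), (80, 21, -54, 14, 0), (100, 33, -66, 17, 0), (120, 36, -78, 21, 0), (140, 33, -66, 22, 1), (160, 63, -69, 8, 0)]
(45, 28, -74)
[(-180, 66, -66, 15, 0), (-160, 60, -48, 19, 0), (-140, 54, -30, 16, 0), (-120, 63, -33, 13, 0), (-100, 60, -30, 21, 0), (-80, 48, -18, 26, 0), (-60, 39, -15, 29, 0), (-40, 33, -18, 30, 0), (-20, 33, -24, 21, 0), (0, 33, -33, 26, 0), (20, 24, -33, 27, 0), (40, 18, -33, 27, 0), (60, 15, -39, 27, 0), (80, 18, -48, 17, 0), (100, 30, -60, 18, 0), (120, 33, -63, 23, 0), (140, 30, -54, 23, 0), (160, 48, -60, 9, 0)]
(42, 26, -70)
[(-180, 81, -81, 13, 0), (-160, 72, -63, 17, 0), (-140, 66, -33, 15, 1), (-120, 81, -36, 14, 0), (-100, 69, -33, 22, 0), (-80, 54, -24, 26, 0), (-60, 42, -18, 28, 0), (-40, 33, -24, 24, 0), (-20, 36, -33, 19, 0), (0, 36, -36, 24, 0), (20, 33, -36, 28, 0), (40, 24, -33, 29, 0), (60, 18, -42, 28, 0), (80, 24, -54, 13, 0), (100, 33, -69, 17, 0), (120, 36, -81, 21, 0), (140, 33, -66, 21, 1), (160, 63, -72, 7, 0)]
```

```bash
cat > s2.py <<'E'
from sim import *
def run2(e,rho,xt,zo,step=20):
    B=pts(e);o=[]
    for psi in range(-180,180,step):
        s=np.radians(psi);P=B+[xt,-rho*np.sin(s),rho*np.cos(s)+zo]
        hs=[p for p in range(psi-120,psi+150,3) if hit(P,p).any()]
        pipe=((P[:,1]**2+P[:,2]**2<6.5**2)&(P[:,0]>-77)).any()
        if not hs: o.append((psi,None));continue
        hi=max(hs);c=P[hit(P,hi)];o.append((psi,hi-psi,min(hs)-psi,round(np.hypot(c[:,1],c[:,2]).mean()),int(pipe)))
    return o
for a in [(45,29,-74,-4),(45,28,-73,-5),(45,30,-74,-2),(45,28,-71,-6)]:
    print(a,run2(*a))
E
python3 s2.py
```

```text
(45, 29, -74, -4) [(-180, 51, -51, 17, 0), (-160, 45, -39, 23, 0), (-140, 39, -30, 20, 0), (-120, 45, -36, 16, 0), (-100, 51, -36, 20, 0), (-80, 42, -30, 25, 0), (-60, 36, -24, 28, 0), (-40, 30, -24, 27, 0), (-20, 33, -33, 19, 0), (0, 36, -36, 23, 0), (20, 33, -33, 27, 0), (40, 24, -30, 27, 0), (60, 24, -36, 28, 0), (80, 30, -42, 17, 0), (100, 36, -51, 22, 0), (120, 36, -45, 27, 0), (140, 30, -39, 26, 0), (160, 39, -45, 13, 0)]
(45, 28, -73, -5) [(-180, 54, -54, 17, 0), (-160, 48, -42, 22, 0), (-140, 42, -33, 20, 0), (-120, 45, -36, 15, 0), (-100, 54, -39, 19, 0), (-80, 45, -36, 24, 0), (-60, 39, -27, 28, 0), (-40, 33, -30, 29, 0), (-20, 36, -36, 17, 0), (0, 39, -39, 22, 0), (20, 36, -36, 27, 0), (40, 30, -33, 27, 0), (60, 27, -39, 27, 0), (80, 36, -45, 16, 0), (100, 39, -54, 21, 0), (120, 36, -45, 26, 0), (140, 33, -42, 29, 0), (160, 42, -48, 12, 0)]
(45, 30, -74, -2) [(-180, 54, -54, 17, 0), (-160, 48, -39, 24, 0), (-140, 42, -30, 21, 0), (-120, 51, -33, 14, 0), (-100, 51, -30, 21, 0), (-80, 45, -24, 27, 0), (-60, 36, -18, 29, 0), (-40, 30, -18, 29, 0), (-20, 30, -24, 23, 0), (0, 33, -33, 26, 0), (20, 24, -30, 28, 0), (40, 18, -30, 28, 0), (60, 18, -36, 27, 0), (80, 24, -45, 17, 0), (100, 30, -51, 21, 0), (120, 33, -51, 26, 0), (140, 30, -42, 28, 0), (160, 39, -48, 12, 0)]
(45, 28, -71, -6) [(-180, 57, -57, 16, 0), (-160, 51, -45, 22, 0), (-140, 45, -33, 19, 0), (-120, 51, -39, 14, 0), (-100, 54, -42, 20, 0), (-80, 45, -39, 24, 0), (-60, 39, -27, 29, 0), (-40, 33, -33, 30, 0), (-20, 36, -39, 16, 0), (0, 42, -42, 21, 0), (20, 39, -36, 27, 0), (40, 33, -33, 28, 0), (60, 27, -39, 22, 0), (80, 39, -45, 16, 0), (100, 42, -54, 22, 0), (120, 39, -51, 28, 0), (140, 33, -45, 30, 0), (160, 45, -51, 11, 0)]
```

```bash
python3 - <<'E'
from h import *
p,r,o=cur()
print(rel(p,r,[.473,-.0276,.20],Rt(45)).tolist(),rel(p,r,[.473,-.0276,.1197],Rt(45)).tolist())
print(ray("top",(288,254),.04))
E
```

```text
[-1.247, 0.407, -3.61, -0.004, 0.264, 0.006] [-2.58, 0.406, -1.289, -0.004, 0.264, 0.006]
[0.54479374 0.05780828 0.04      ]
```

Emit:
{"method": "move_arm", "body": {
  "moves": [
    [0,0,-1.2,0,0,0,0],
    [0,0,-2.4,0,0,0,0],
    [-1.25,0.4,-3.6,-0.004,0.14,0.006,0],
    [-1.25,0.4,-3.6,-0.004,0.264,0.006,0],
    [-2.0,0.41,-2.4,-0.004,0.264,0.006,0],
    [-2.58,0.41,-1.29,-0.004,0.264,0.006,0],
    [-2.58,0.41,-1.29,-0.004,0.264,0.006,0],
    [-2.58,0.41,-1.29,-0.004,0.264,0.006,0],
    [-2.58,0.41,-1.29,-0.004,0.264,0.006,0]
  ]
}}

```text
t: 5.35
position: [0.4716, -0.0277, 0.1179]
orientation: [-2.904, 0.004, -1.197]
contact_force: [-0.7, -0.2, 0.1]
finger_gap: 0.0003
```

```bash
python3 - <<'E'
from h import *
cv2.imwrite(f"pics/wrist5.png",vision.camera("wrist"))
s=vision.camera("side")
cv2.imwrite("pics/side5.png",cv2.resize(s[170:340,200:420],None,fx=3.5,fy=3.5,interpolation=cv2.INTER_CUBIC))
p,r,o=cur()
print(o["t"],p,r.as_matrix().round(3),o["q"].round(3),o["contact_force"].round(2),o["joint_velocities"].round(2))
print(fk2(o["q"],k)[0])
E
```

```text
5.45 [ 0.47241513 -0.02762918  0.11893511] [[ 0.709 -0.001  0.706]
 [-0.001 -1.     0.   ]
 [ 0.706 -0.001 -0.709]] [-0.496 -0.036  2.522  1.747  0.348 -0.552] [ 0.55 -0.08 -0.42] [ 0.   -0.02 -0.03 -0.03  0.01  0.03]
[ 0.47154611 -0.02620972  0.11770103]
```

View pics/wrist5.png

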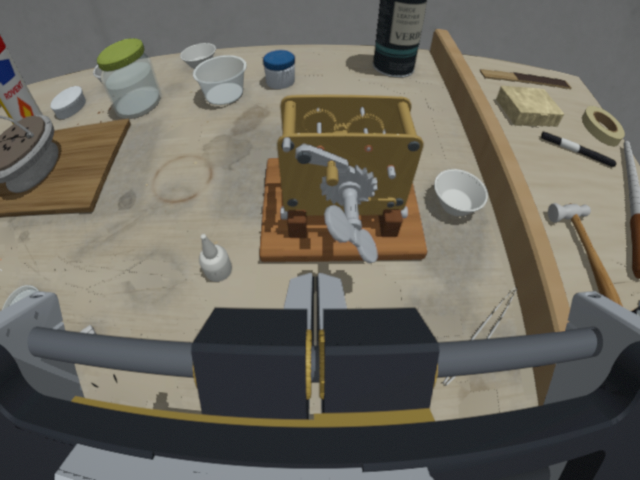

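View pics/side5.png

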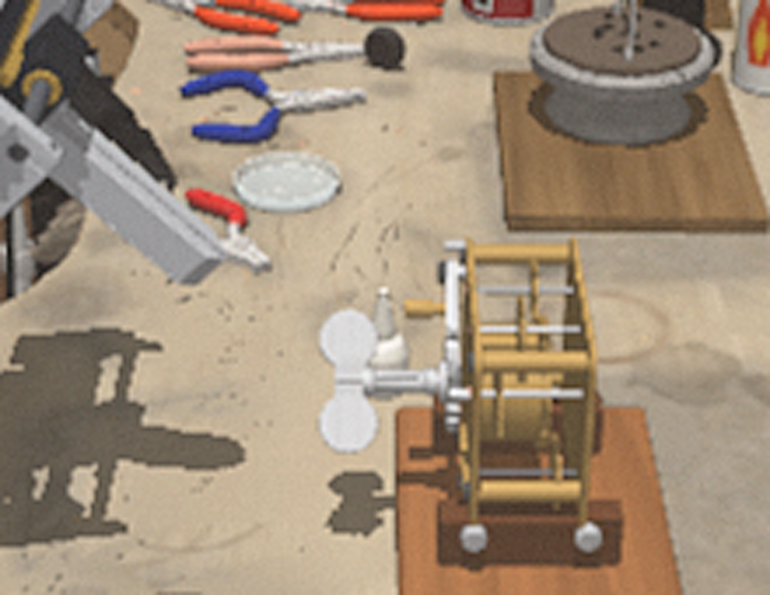

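```bash
cat >>h.py <<'E'
def wproj(P,pos,Rr):
    c=vision.camera_params("wrist");T=c["T_tool_cam"];K=c["camera_matrix"]
    P=Rr.inv().apply(np.atleast_2d(P)-pos); C=(P-T[:3,3])@T[:3,:3]
    th=np.arctan2(np.hypot(C[:,0],C[:,1]),C[:,2]);a=np.arctan2(C[:,1],C[:,0])
    return np.c_[K[0,2]+K[0,0]*th*np.cos(a),K[1,2]+K[1,1]*th*np.sin(a)]
SP=[.6035,-.054,.007]
def lobes(phi,sp=SP):
    return st2w(sp,[[-.071,-.018*np.sin(phi),.078+.018*np.cos(phi)],[-.071,.018*np.sin(phi),.078-.018*np.cos(phi)]])
def wingpoly(phi,sp=SP):
    t=np.linspace(0,2*np.pi,40);out=[]
    for s in (1,-1):
        r=.018*s+.013*np.cos(t);out.append(st2w(sp,np.c_[-.071+.013*np.sin(t),-r*np.sin(phi),.078+r*np.cos(phi)]))
    return out
def overlay(img,pos,Rr,phi,fn,crop,f=4,sp=SP):
    img=cv2.resize(img,None,fx=f,fy=f,interpolation=cv2.INTER_CUBIC)
    for i,w in enumerate(wingpoly(phi,sp)): cv2.polylines(img,[(wproj(w,pos,Rr)*f).astype(int)],True,(0,0,255) if i==0 else (0,255,0),1)
    b=st2w(sp,np.array([[-50,75,16],[-50,-75,16],[70,-75,16],[70,75,16]])/1e3); cv2.polylines(img,[(wproj(b,pos,Rr)*f).astype(int)],True,(255,0,0),1)
    b=st2w(sp,np.array([[-20,52,124],[-20,-52,124],[-20,-52,32],[-20,52,32]])/1e3); cv2.polylines(img,[(wproj(b,pos,Rr)*f).astype(int)],True,(255,255,0),1)
    x0,y0,x1,y1=crop;cv2.imwrite(fn,img[y0*f:y1*f,x0*f:x1*f])
E
python3 - <<'E'
from h import *
p,r,o=cur()
overlay(cv2.imread("pics/wrist5.png"),p,r,-.68,"pics/ov5.png",(250,130,440,270))
E
```

```text
(no output)
```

View pics/ov5.png

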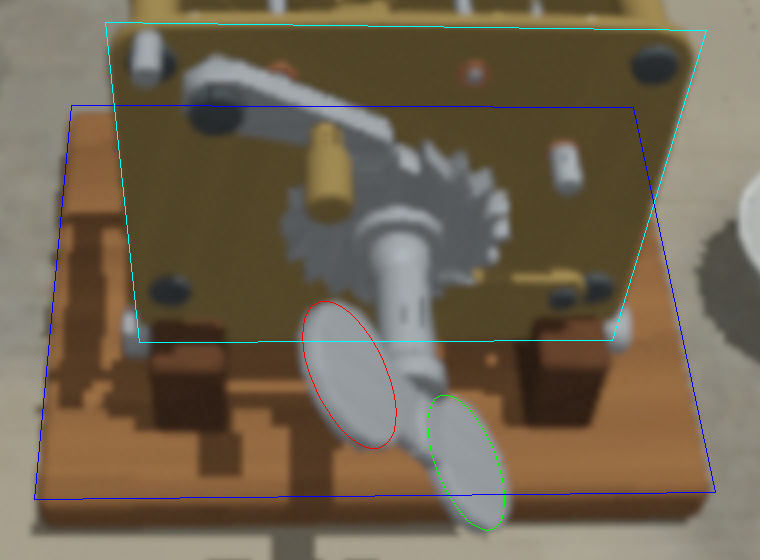

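```bash
python3 - <<'E'
import numpy as np
def tab(a):
    r=[]
    for i in range(1,11):
        f=lambda d:np.array([-29*np.sin(np.radians(d)),29*np.cos(np.radians(d))])
        dy,dz=f(a+18*i)-f(a)
        r.append([round(.7071*dz/30,2),round(-dy/30,2),round(-.7071*dz/30,2),0,0,0,0])
    return r
print(tab(-112));print(tab(68))
E
```

```text
[[np.float64(0.21), np.float64(-0.07), np.float64(-0.21), 0, 0, 0, 0], [np.float64(0.42), np.float64(-0.04), np.float64(-0.42), 0, 0, 0, 0], [np.float64(0.62), np.float64(0.08), np.float64(-0.62), 0, 0, 0, 0], [np.float64(0.78), np.float64(0.27), np.float64(-0.78), 0, 0, 0, 0], [np.float64(0.89), np.float64(0.53), np.float64(-0.89), 0, 0, 0, 0], [np.float64(0.94), np.float64(0.83), np.float64(-0.94), 0, 0, 0, 0], [np.float64(0.92), np.float64(1.13), np.float64(-0.92), 0, 0, 0, 0], [np.float64(0.84), np.float64(1.41), np.float64(-0.84), 0, 0, 0, 0], [np.float64(0.7), np.float64(1.64), np.float64(-0.7), 0, 0, 0, 0], [np.float64(0.51), np.float64(1.79), np.float64(-0.51), 0, 0, 0, 0]]
[[np.float64(-0.21), np.float64(0.07), np.float64(0.21), 0, 0, 0, 0], [np.float64(-0.42), np.float64(0.04), np.float64(0.42), 0, 0, 0, 0], [np.float64(-0.62), np.float64(-0.08), np.float64(0.62), 0, 0, 0, 0], [np.float64(-0.78), np.float64(-0.27), np.float64(0.78), 0, 0, 0, 0], [np.float64(-0.89), np.float64(-0.53), np.float64(0.89), 0, 0, 0, 0], [np.float64(-0.94), np.float64(-0.83), np.float64(0.94), 0, 0, 0, 0], [np.float64(-0.92), np.float64(-1.13), np.float64(0.92), 0, 0, 0, 0], [np.float64(-0.84), np.float64(-1.41), np.float64(0.84), 0, 0, 0, 0], [np.float64(-0.7), np.float64(-1.64), np.float64(0.7), 0, 0, 0, 0], [np.float64(-0.51), np.float64(-1.79), np.float64(0.51), 0, 0, 0, 0]]
```

Emit:
{"method": "move_arm", "body": {
  "moves": [
    [0,0,0.6,0,0,0,0],
    [0,0,1.3,0,0,0,0],
    [0,0,2.0,0,0,0,0],
    [0,0,2.67,0,0,0,0],
    [0,0,2.67,0,0,0,0]
  ]
}}

```text
t: 6.08
position: [0.5307, -0.0275, 0.0628]
orientation: [-2.902, 0.0, -1.201]
contact_force: [-0.7, 0.3, -0.0]
finger_gap: 0.0007
```

```bash
python3 - <<'E'
from h import *
w=vision.camera("wrist");p,r,o=cur()
overlay(w,p,r,-.68,"pics/ov6.png",(200,130,450,310),3)
print(o["t"],p,r.as_matrix().round(3),o["contact_force"].round(2))
E
```

```text
6.125 [ 0.53004133 -0.027412    0.0632005 ] [[ 0.707  0.001  0.707]
 [-0.    -1.     0.001]
 [ 0.707 -0.001 -0.707]] [0.49 0.51 0.27]
```

View pics/ov6.png

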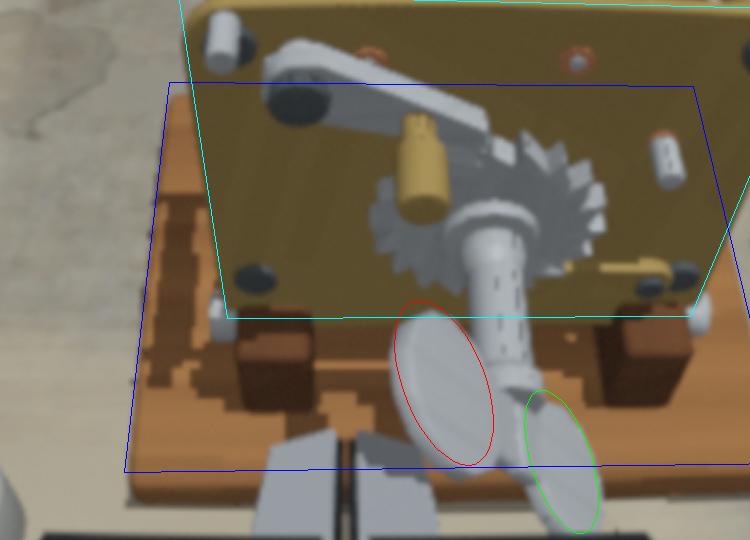

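Emit:
{"method": "move_arm", "body": {
  "moves": [
    [0.21,-0.07,-0.21,0,0,0,0],
    [0.42,-0.04,-0.42,0,0,0,0],
    [0.62,0.08,-0.62,0,0,0,0],
    [0.78,0.27,-0.78,0,0,0,0],
    [0.89,0.53,-0.89,0,0,0,0],
    [0.94,0.83,-0.94,0,0,0,0]
  ]
}}

```text
t: 6.88
position: [0.5288, -0.0518, 0.1044]
orientation: [-2.901, -0.003, -1.205]
contact_force: [-0.9, 3.2, -0.2]
finger_gap: 0.0007
```

```bash
python3 - <<'E'
from h import *
w=vision.camera("wrist");p,r,o=cur()
overlay(w,p,r,np.radians(30),"pics/ov7.png",(200,130,450,310),3)
print(o["t"],p,r.as_matrix().round(3),o["contact_force"].round(2),o["moment"].round(2))
E
```

```text
6.925 [ 0.52902055 -0.05307288  0.10444948] [[ 0.706 -0.     0.708]
 [ 0.001 -1.    -0.001]
 [ 0.708  0.001 -0.706]] [-1.28  0.74  0.18] [0.19 0.58 0.17]
```

View pics/ov7.png

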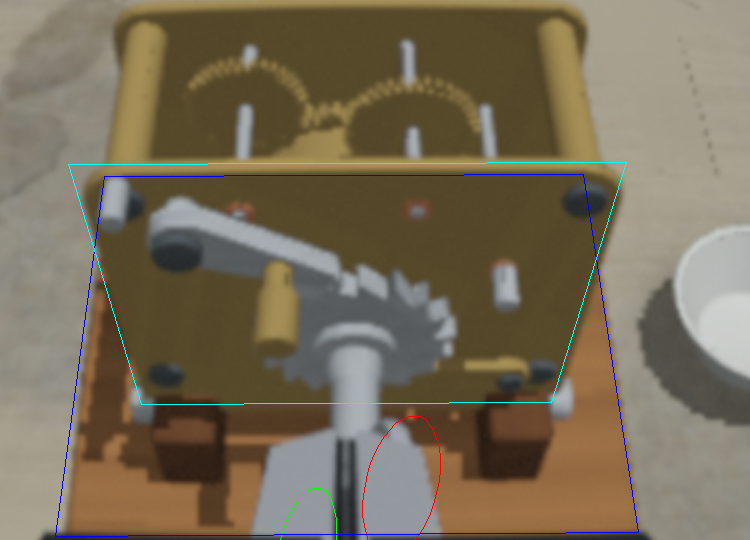

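Emit:
{"method": "move_arm", "body": {
  "moves": [
    [-0.02,0.3,0.02,0,0,0,0],
    [-0.1,0.58,0.1,0,0,0,0],
    [-0.24,0.81,0.24,0,0,0,0],
    [-0.43,0.96,0.43,0,0,0,0],
    [-0.64,1.03,0.64,0,0,0,0],
    [-0.85,1.0,0.85,0,0,0,0],
    [-1.05,0.88,1.05,0,0,0,0],
    [-1.21,0.69,1.21,0,0,0,0],
    [-1.32,0.43,1.32,0,0,0,0],
    [-1.37,0.13,1.37,0,0,0,0]
  ]
}}

```text
t: 8.18
position: [0.5317, -0.0616, 0.0457]
orientation: [2.897, -0.017, 1.203]
contact_force: [-6.1, -16.4, 6.6]
finger_gap: 0.0007
```

```bash
python3 - <<'E'
from h import *
w=vision.camera("wrist");p,r,o=cur()
overlay(w,p,r,np.radians(228),"pics/ov8.png",(200,100,450,310),3)
print(o["t"],p,r.as_matrix().round(3),o["q"].round(2),o["contact_force"].round(2),o["moment"].round(2))
E
```

```text
8.225 [ 0.53141023 -0.06074563  0.04556078] [[ 0.706 -0.01   0.708]
 [-0.007 -1.    -0.008]
 [ 0.708  0.001 -0.706]] [-0.49  0.29  2.54  2.43  0.52 -1.28] [-0.84 -9.9   2.8 ] [-0.99  0.07 -1.18]
```

View pics/ov8.png

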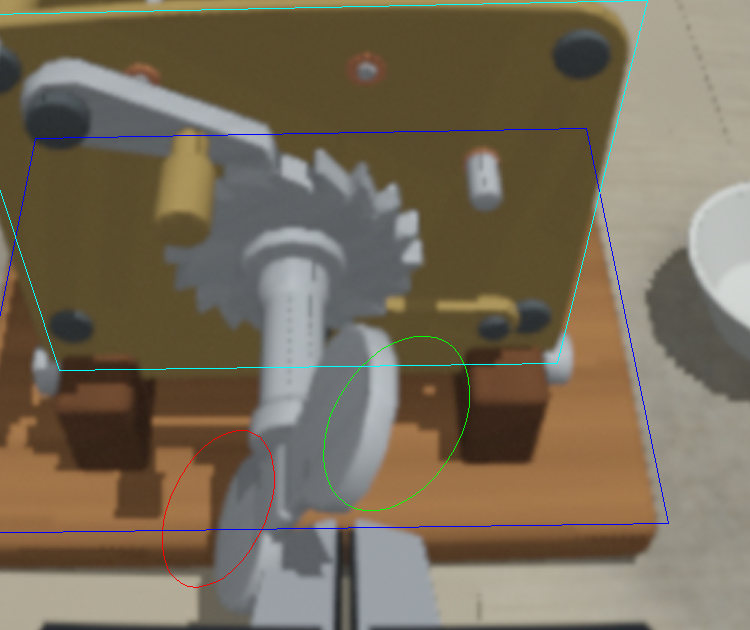

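Emit:
{"method": "move_arm", "body": {
  "moves": [
    [0,-0.15,0,0,0,0,0],
    [0.02,-0.3,-0.02,0,0,0,0],
    [0.05,-0.44,-0.05,0,0,0,0],
    [0.1,-0.58,-0.1,0,0,0,0]
  ]
}}

```text
t: 8.72
position: [0.5281, -0.0409, 0.0474]
orientation: [2.904, -0.007, 1.193]
contact_force: [-3.5, -5.2, -3.0]
finger_gap: 0.0009
```

```bash
python3 - <<'E'
from h import *
w=vision.camera("wrist");p,r,o=cur()
overlay(w,p,r,np.radians(245),"pics/ov9.png",(200,100,450,310),3)
print(o["t"],p,r.as_matrix().round(3),o["q"].round(2),o["contact_force"].round(2),o["moment"].round(2))
E
```

```text
8.775 [ 0.52815085 -0.03993127  0.04788635] [[ 0.71  -0.003  0.704]
 [-0.002 -1.    -0.002]
 [ 0.704  0.    -0.71 ]] [-0.43  0.27  2.54  2.49  0.5  -1.29] [-3.05 -1.84 -2.59] [-0.29  1.12 -0.3 ]
```

View pics/ov9.png

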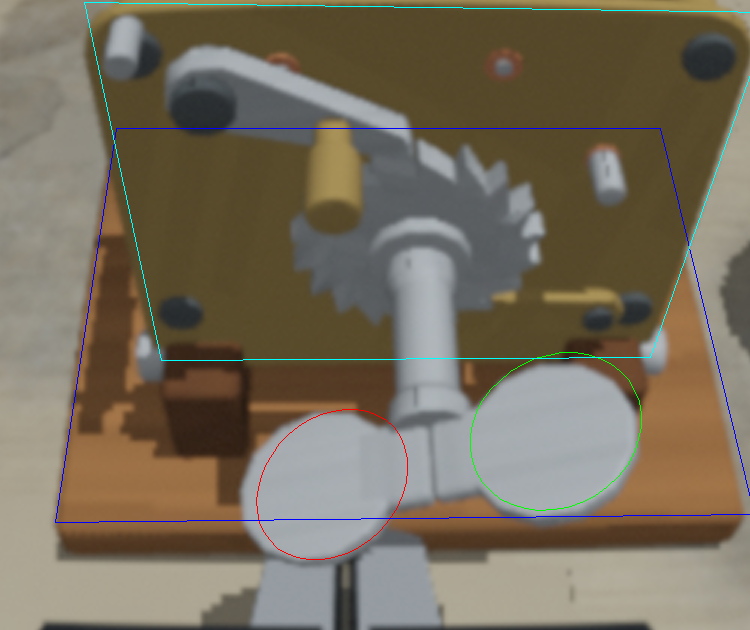

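Emit:
{"method": "move_arm", "body": {
  "moves": [
    [0.14,-0.23,-0.14,0,0,0,0],
    [0.33,-0.38,-0.33,0,0,0,0],
    [0.54,-0.45,-0.54,0,0,0,0],
    [0.75,-0.42,-0.75,0,0,0,0],
    [0.95,-0.3,-0.95,0,0,0,0],
    [1.11,-0.11,-1.11,0,0,0,0],
    [1.22,0.15,-1.22,0,0,0,0],
    [1.27,0.45,-1.27,0,0,0,0],
    [1.25,0.75,-1.25,0,0,0,0],
    [1.17,1.03,-1.17,0,0,0,0]
  ]
}}

```text
t: 10.02
position: [0.5304, -0.0663, 0.1002]
orientation: [-2.894, -0.009, -1.207]
contact_force: [0.4, 7.4, 1.2]
finger_gap: 0.0005
```

```bash
python3 - <<'E'
from h import *
w=vision.camera("wrist");p,r,o=cur()
overlay(w,p,r,np.radians(60),"pics/ov10.png",(200,100,450,310),3)
print(o["t"],p,r.as_matrix().round(3),o["q"].round(2),o["contact_force"].round(2),o["moment"].round(2))
E
```

```text
10.075 [ 0.53062873 -0.06764331  0.0998231 ] [[ 0.704  0.006  0.71 ]
 [ 0.002 -1.     0.006]
 [ 0.71  -0.003 -0.704]] [-0.54  0.12  2.45  1.91  0.4  -0.77] [0.03 3.91 1.88] [0.75 0.26 0.74]
```

View pics/ov10.png

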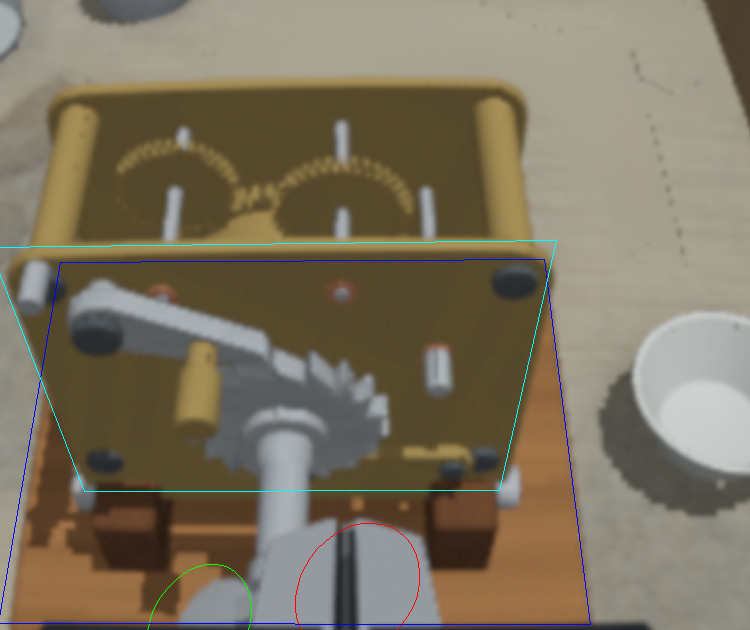

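Emit:
{"method": "move_arm", "body": {
  "moves": [
    [-0.14,0.23,0.14,0,0,0,0],
    [-0.33,0.38,0.33,0,0,0,0],
    [-0.54,0.45,0.54,0,0,0,0],
    [-0.75,0.42,0.75,0,0,0,0],
    [-0.95,0.3,0.95,0,0,0,0],
    [-1.11,0.11,1.11,0,0,0,0],
    [-1.17,-0.02,1.17,0,0,0,0],
    [-1.17,-0.02,1.17,0,0,0,0],
    [-1.17,-0.02,1.17,0,0,0,0]
  ]
}}

```text
t: 11.2
position: [0.5338, -0.0713, 0.0524]
orientation: [2.895, -0.002, 1.214]
contact_force: [3.9, -5.3, 2.9]
finger_gap: 0.0001
```

```bash
python3 - <<'E'
from h import *
w=vision.camera("wrist");p,r,o=cur()
overlay(w,p,r,np.radians(180),"pics/ov11.png",(200,100,450,310),3)
print(o["t"],p,r.as_matrix().round(3),o["q"].round(2),o["contact_force"].round(2),o["moment"].round(2))
E
```

```text
11.25 [ 0.53365232 -0.07131377  0.05231562] [[ 0.701 -0.002  0.713]
 [-0.    -1.    -0.002]
 [ 0.713  0.001 -0.701]] [-0.53  0.27  2.52  2.33  0.52 -1.22] [ 2.25 -5.28  2.  ] [-0.61 -0.36 -0.65]
```

View pics/ov11.png

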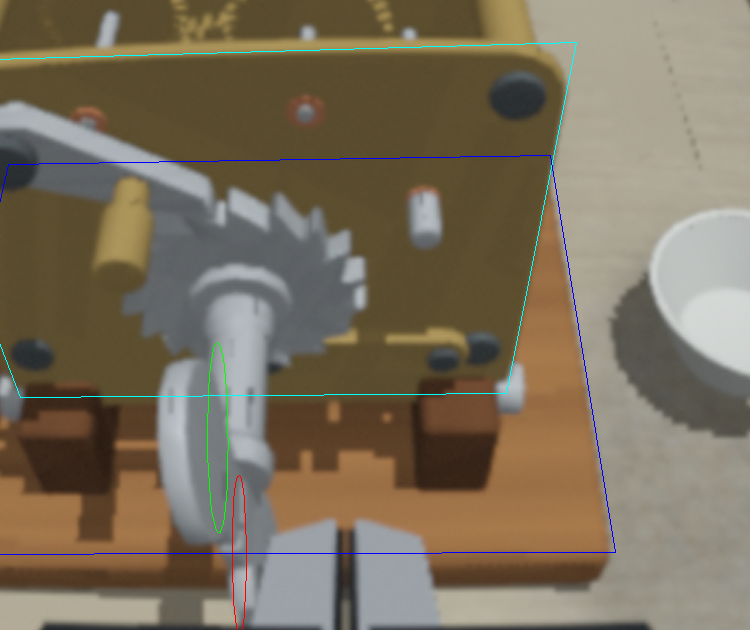

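Emit:
{"method": "move_arm", "body": {
  "moves": [
    [0.1,0.16,-0.1,0,0,0,0],
    [0.22,0.32,-0.22,0,0,0,0],
    [0.34,0.42,-0.34,0,0,0,0],
    [0.34,0.45,-0.34,0,0,0,0],
    [0.34,0.45,-1.0,0,0,0,0],
    [0.34,0.45,-1.7,0,0,0,0],
    [0.34,0.45,-2.5,0,0,0,0],
    [0.34,0.45,-3.3,0,0,0,0],
    [0.34,0.45,-3.3,0,0,0,0],
    [0.34,0.45,-3.3,0,0,0,0]
  ]
}}

```text
t: 12.5
position: [0.4674, -0.0829, 0.1265]
orientation: [-2.902, 0.001, -1.203]
contact_force: [0.7, -0.6, 0.2]
finger_gap: 0.0003
```

```bash
python3 - <<'E'
from h import *
w=vision.camera("wrist");p,r,o=cur()
sp=[.603,-.0535,.007]
overlay(w,p,r,np.radians(-10),"pics/ov12.png",(200,100,450,310),3)
s=vision.camera("top");cv2.imwrite("pics/top12.png",s)
print(o["t"],p,o["contact_force"].round(2),o["moment"].round(2))
E
```

```text
12.55 [ 0.4673436  -0.08272918  0.12616938] [ 0.04 -0.42  0.35] [ 0.05  0.27 -0.03]
```

View pics/ov12.png

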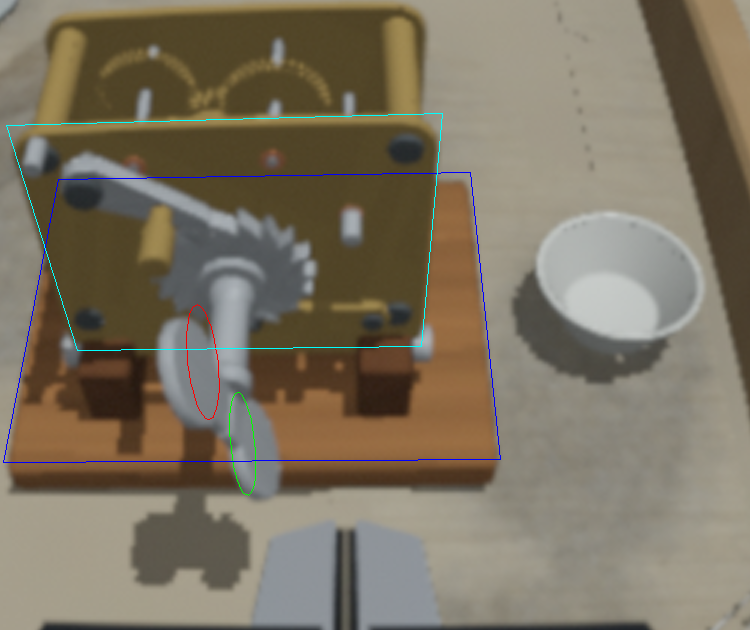

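View pics/top12.png

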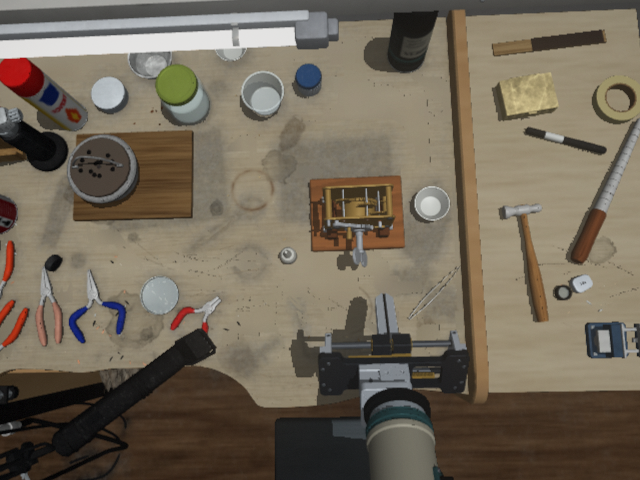

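```bash
python3 - <<'E'
from h import *
for i in range(6): w=vision.camera("wrist")
p,r,o=cur()
overlay(w,p,r,np.radians(-19),"pics/a.png",(230,160,330,280),4);overlay(w,p,r,np.radians(-39),"pics/b.png",(230,160,330,280),4)
cv2.imwrite("pics/ov13.png",np.hstack([cv2.imread("pics/a.png"),cv2.imread("pics/b.png")]))
print(o["t"])
E
```

```text
12.9
```

View pics/ov13.png

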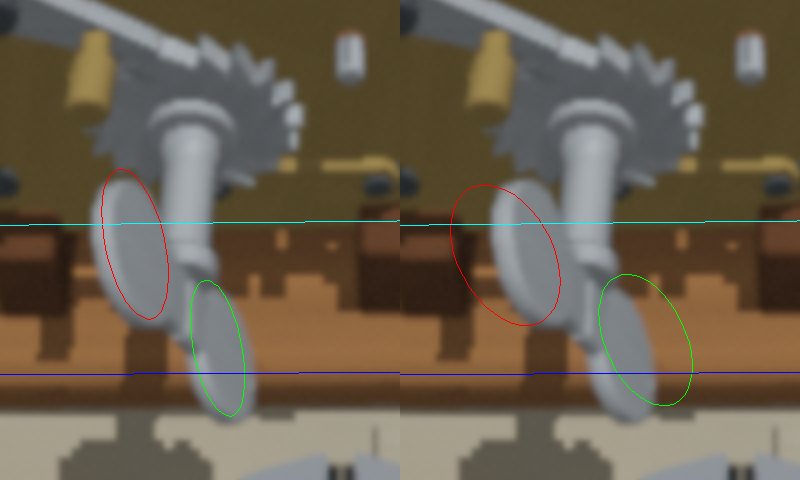

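```bash
python3 -c "
from workcell import manip
print(manip.sign_off())"
```

```text
the job is handed in; nothing more can be done
None
```

The click is in the ratchet wheel and the mainspring is wound by a little over a turn and a half, about 9.74 rad. I handed the job in at about 12.9 s; it gives no verdict.

- **Click:** I pushed its pin to the right with the shut fingertips, and it dropped into the teeth before any winding.
- **Winding:** I led the fingertip round the key's axis, pushing one wing all the way, then backed off so the click took the load. I did it as one long sweep with pauses for checks, not as separate part turns.
- **Last checks:**
  - The wing's angle fits the tooth at 9.74 rad and not the next one below (9.39).
  - It looked the same in two pictures 0.4 s apart, and the click lies in the wheel.
  - The force reading at the tool was near zero after I withdrew.
  - In the top picture the bottle, dish and tweezers stand where they were; I judged this by eye.
- **Force:** it rose to about 19 N while the finger pushed under the axis, and the tool gave way about 4 mm there. It stayed below the limits.

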